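Close and bolt the bench chest

TASK

Close up the small white chest on the bench with the fingertips only: press its green lid down until it lies flat, push its blue drawer fully home (lid and drawer in either order), and last of all push the red knob to the left as far as it goes, so that the steel bolt slides over the shut lid. Do not grip or lift anything, do not force things or shove the chest along the bench, and leave the bottle, the beaker and the timer beside it where they stand.

Things in the scene. Friction and masses are not known exactly. Their poses are not given: they have to be found in the camera images.
- chest: White bench chest, loose on rubber feet, 140 deep (x) x 280 wide (y) x 88 mm high, about 1.7 kg in all; a push of 10 to 20 N slides it. Origin: centre of its underside; at yaw 0 own x points away from the robot (front face at own x -70), y left, z up. Left half (own y 5 to 139): bin with the green lid. Right half: the drawer, under a flat deck with the bolt. What lies in bin and drawer is fast and below the rims.
- deck (a point): Centre of the deck's upper face, at the chest's own x 0, y -69.5, z 88 mm; its axes are the chest's. The bolt runs on it between two low steel guides along y, their tops at z 98 mm, within own x -17 to +17 and y -131 to -5 mm of the chest.
- chest_drawer (a joint): Slide of the blue-fronted drawer: 0 = fully home, its 16 mm thick front resting against the chest's front face; grows to 0.09 m as it comes out along the chest's own -x. Starts 0.03 to 0.07 out, stays where it is left, moves with about 2 N.
- drawer_front (a point): Centre of the drawer front's flat outer face (136 wide x 66 mm high, facing the chest's own -x, upper edge at z 79 mm), at height 46 mm. With the drawer home it lies at own x -86.5, y -68.5 mm of the chest. Its axes are the chest's.
- chest_lid (a joint): Hinge of the green lid: 0 = shut and flat, grows as it opens, in rad. The hinge line runs along y at the chest's own x +70, z 80 mm (far upper edge of the bin); the free edge swings up and back. Starts 0.5 to 0.95 rad open; the stiff hinge keeps it where it is left and a press of 1 to 3 N moves it.
- lid_top (a point): Point on the outer (upper) face of the green lid, on its middle line, 120 mm from the hinge line and 19 mm from the free edge; the lid is a plate 138 long x 134 wide x 8 mm. Its z axis is the outward normal of the lid. With the lid shut it lies at own x -50, y +72, z 88 mm of the chest.
- chest_bolt (a joint): Slide of the bolt: grows to 0.045 m (end stop) as it moves along the chest's own +y, to the left over the lid's edge. Starts 0 to 0.008 (drawn back, clear of the lid); stays where it is left, moves with about 1.5 N.
- bolt_knob (a point): Centre of the top of the red knob on the bolt (round, 20 mm wide, standing from z 94 to 116 mm over the bench, thickest from 104 mm up). At bolt value 0 it lies at the chest's own x 0, y -75 mm.
- acid: Brown bottle with a black cap, 58 mm wide, 118 high, loose on the bench to the right of the chest; origin: centre of its underside. Leave alone.
- cup: Clear plastic beaker, 65 x 70 x 90 mm high, loose on the bench in front of the chest's left half; origin: centre of its underside. Leave alone.
- lab_timer: White lab timer, 66 x 62 x 14 mm, loose on the bench to the right of and in front of the drawer; origin: centre of its underside. Leave alone.

How it is judged:
By the outcome, as a careful person would: the job done as asked, in the order asked, and still so for the second after the job is handed in, with the robot touching nothing.
It also fails if it takes over 53 s, if anything falls off the work surface, if the arm or the gripper's body presses on something with over 40 N, if the wrist force passes 120 N, or if a joint passes its speed limit or range.

ROBOT

A 6-joint arm with a two-finger parallel gripper is mounted at the origin on a cart in front of the work surface, level with it; the furniture and walls round the work are solid. World frame = base frame: x ahead of the robot, y to its left, z up, the work surface at z = 0. Lengths are in m, angles in rad, forces in N, time in s.
With the tool pointing down it reaches from about 0.3 to 0.875 m from the base axis. Payload 6.4 kg.
Tool frame: the origin (TCP) lies midway between the tips of the shut fingers; the grasp point (between the pads) lies 19 mm behind it (grasp_offset is the distance from the TCP to the grasp point, in m); z points along the fingers, y is the line along which they close (so a half turn about z gives the same grasp; the last joint's range is limited). The gripper opens to 85 mm and grips with 20 to 120 N. Pads are 22 mm wide; open, the fingers measure 114 mm over their backs; the gripper's body (76 mm by 85 mm) begins 54 mm behind the grasp point. The pads swing forward as they close: fully open they stand 13 mm farther back than shut.
Start: joints at [1.011, 0.181, 1.607, -0, 1.354, -0.206], TCP at [0.199, 0.539, 0.231] pointing down, gripper open.
Joint ranges: [-2.99, 2.99], [-0.89, 2.07], [0.3, 2.58], [-1.14, 4.28], [0, 2.63], [-3.12, 3.12]. Speed limits (rad/s): [2.57, 2.57, 3.01, 3.14, 3.14, 3.14].

INTERFACE

Orientations are given as a unit quaternion [w, x, y, z].
In Python, from bench import * gives the robot as it stands. The module is installed in compiled form; this text tells all that it offers.
- The arm moves only by the tool servo_tool, never from a script. Its argument "commands" is text: rows parted by semicolons, each of 7 numbers parted by spaces: the turn, a rotation vector about the tool's x, y, z in rad, then the shift along the tool's x, y, z in mm, then the opening, from 0 (shut) to 1 (fully open). In form: wx wy wz dx dy dz claw; .... A call has 1 to 5 rows; each row shifts and turns the commanded pose from where the row before left it, along the tool's axes as they then stand; what a row does not reach is not made up. A row lasts 1/8 s, in which the tool goes at most 62.5 mm and 10.7 degrees, less where a joint would pass 70% of its speed; a pose out of reach is approached as far as the arm can. A call with a gripper value outside its range is refused whole. The fingers move at their own pace and stop on an object; the grip force is fixed at half the most. Time passes only in rows, so rows that do not move let the fingers close. It gives the time, the measured TCP pose, the force, the opening and the grip force at its end, in the units of the state.
- get_obs(): the state, without advancing time (a new reading comes with each control period).
- camera(name): name is "side" or "top"; returns the picture (384x512x3 uint8, blue, green, red); there is no depth.
- calibration(name): a dict with "fx", "fy", "cx", "cy" (pixels), "R" (3x3) and "t" (3): a world point X has camera coordinates R X + t. Camera axes: x right, y down, z forward; pixel columns grow to the right and rows downward; lengths in m; the calibration is good to about 2 mm. A picture is of the moment at which its call begins. calibration takes no time and is no camera call.
- hand_in(): hands the job in; it is judged then, once.
The state is a dict: "time_s": time; "q": joint angles; "dq": joint speeds; "joint_efforts": joint torques, N m; "eef_pos": TCP position; "eef_rot": TCP orientation; "wrist_force": force on the tool from outside, world axes, zero at the start; "torque": the same for the moment, N m; "opening": opening from 0.0 (shut) to 1.0 (fully open); "grasp_force": force on a finger pad.
Only numpy, scipy, OpenCV 4.12 (cv2) and the standard library are available. Lean on these libraries where they do the work, as an engineer would, in place of code of your own. Each camera call takes 0.05 s, during which the arm holds its last target. There are 200 camera calls.

## Working session

There is one attempt and no reset: what is moved stays moved. The work goes in short steps, Python scripts to look and compute and a tool call to move; the robot and the scene stay as the last step left them, time stands still between calls to the robot, and variables do not carry over. Pictures are saved under pics/ and viewed, at most 10 in all, crops included, and the job is handed in when it is done.

Besides the shell and the picture viewer there is one more tool, called after "Call:" as a command line: name --argument value ..., lists and objects as JSON in quotes. servo_tool: Moves the arm, as the interface text tells. Its arguments: {"type":"object","properties":{"commands":{"type":"string"}},"required":["commands"]}

```bash
mkdir -p pics; python3 - <<'E'
from bench import *
import cv2,numpy as np
for n in("top","side"):
    im=camera(n);cv2.imwrite(f"pics/{n}0.png",im);c=calibration(n)
    print(n,c["fx"],c["fy"],c["cx"],c["cy"],np.round(c["R"],3).tolist(),np.round(c["t"],3).tolist())
o=get_obs();print(o["time_s"],o["eef_pos"],o["eef_rot"],o["opening"])
E
```

```text
top 449.47633545028964 449.47633545028964 257.9573929029064 197.7571125953093 [[-0.004, -1.0, 0.001], [-0.982, 0.004, -0.187], [0.187, -0.001, -0.982]] [-0.182, 0.577, 1.025]
side 447.1876466642345 447.1876466642345 251.06244244025683 185.40454849168364 [[0.592, -0.805, -0.02], [-0.43, -0.295, -0.853], [0.681, 0.514, -0.521]] [-0.475, 0.287, 0.763]
0.1 [0.19894606 0.53896981 0.23049653] [-2.83803107e-04  1.75961351e-01  9.84396768e-01 -7.25042927e-04] 0.99776843222803
```

View pics/top0.png

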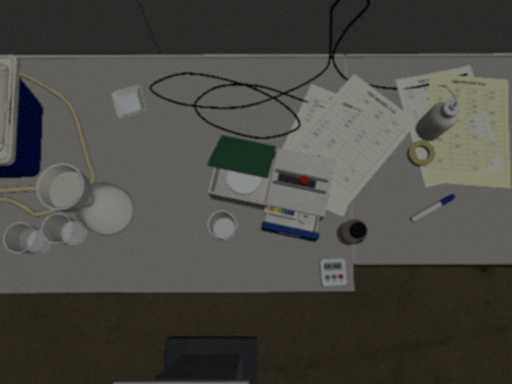

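View pics/side0.png

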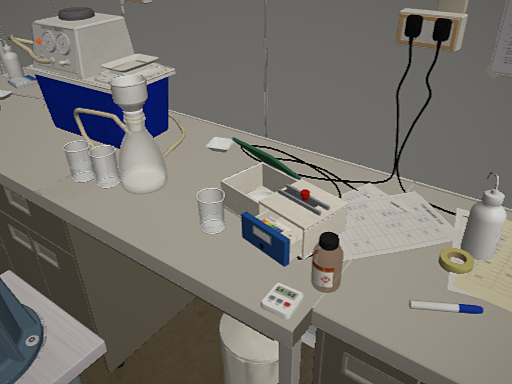

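The pictures show the chest turned slightly clockwise. In the top view the lid is near (242,156), the knob at (304,180), the blue front runs from (263,232) to (319,238), the beaker is at (222,225), the bottle at (352,232) and the timer at (333,272). I'll enlarge both views and compute the mask positions.

```bash
cat > h.py <<'E'
import cv2,numpy as np
from bench import *
def ray(n,p):
    c=calibration(n);R=np.array(c["R"]);t=np.array(c["t"])
    d=R.T@np.array([(p[0]-c["cx"])/c["fx"],(p[1]-c["cy"])/c["fy"],1]);return -R.T@t,d/np.linalg.norm(d)
def plane(n,p,z):
    o,d=ray(n,p);return o+d*(z-o[2])/d[2]
def tri(a,b):
    o1,d1=ray("top",a);o2,d2=ray("side",b)
    s=np.linalg.lstsq(np.c_[d1,-d2],o2-o1,rcond=None)[0]
    p,q=o1+s[0]*d1,o2+s[1]*d2;return (p+q)/2,np.linalg.norm(p-q)
def mask(im,col):
    h=cv2.cvtColor(im,cv2.COLOR_BGR2HSV);H,S,V=cv2.split(h)
    return {"red":((H<8)|(H>172))&(S>150)&(V>60),"green":(H>60)&(H<90)&(S>90)&(V>30),"blue":(H>98)&(H<122)&(S>130)&(V>40)}[col].astype(np.uint8)
def blob(im,col,roi):
    m=mask(im,col);k=np.zeros_like(m);x0,y0,x1,y1=roi;k[y0:y1,x0:x1]=m[y0:y1,x0:x1]
    c=max(cv2.findContours(k,0,2)[0],key=cv2.contourArea);return c
ROI={"top":(195,130,345,250),"side":(210,125,350,275)}
E
python3 - <<'E'
from h import *
T=cv2.imread("pics/top0.png");S=cv2.imread("pics/side0.png")
for n,im in(("top",T),("side",S)):
    x0,y0,x1,y1=ROI[n]
    x1+=20 if n=="top" else 0; y1+=40 if n=="top" else 0
    f=4 if n=="side" else 3.7
    f=min(800/(x1-x0),600/(y1-y0))
    cv2.imwrite(f"pics/{n}0c.png",cv2.convertScaleAbs(cv2.resize(im[y0:y1,x0:x1],None,fx=f,fy=f,interpolation=cv2.INTER_CUBIC),alpha=1.5));print(n,f)
    for col in("red","green","blue"):
        c=blob(im,col,ROI[n]);M=cv2.moments(c)
        print(n,col,cv2.contourArea(c),M["m10"]/M["m00"],M["m01"]/M["m00"],cv2.approxPolyDP(cv2.convexHull(c),2.5,True)[:,0].tolist())
E
```

```text
top 3.75
top red 39.5 303.5400843881856 179.67932489451476 [[304, 176], [307, 182], [302, 183], [300, 178]]
top green 1674.5 242.4056932417637 156.0392156862745 [[221, 137], [273, 147], [266, 176], [209, 164]]
top blue 252.0 290.2949735449735 230.43055555555554 [[318, 235], [313, 238], [263, 227], [263, 223]]
side 4.0
side red 62.5 304.6613333333333 194.61066666666665 [[307, 190], [307, 200], [303, 200], [301, 191]]
side green 338.5 265.8311176760217 157.29246676514032 [[233, 138], [272, 156], [299, 178], [261, 159]]
side blue 1272.5 265.41715782580224 238.23811394891945 [[242, 213], [247, 212], [277, 228], [289, 239], [287, 264], [283, 265], [243, 237]]
```

View pics/top0c.png

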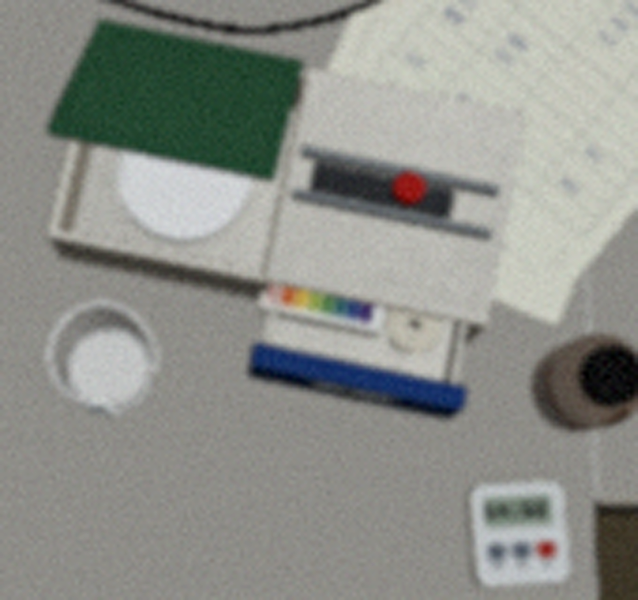

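View pics/side0c.png

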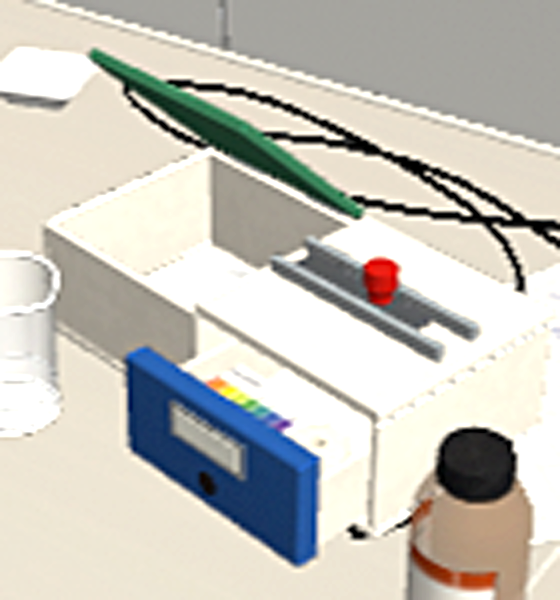

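Top crop: deck corners lie at (303,68), (522,108), (483,322) and (268,285), knob top at (409,184), and blue back upper edge from (255,345) to (465,385). Side crop: knob at (381,268), lid hinge-end corner at (360,215), free corner at (95,52), and blue outer top corners at (130,352) and (303,463). Next I fit the chest pose.

```bash
cat >> h.py <<'E'
def tp(x,y): return (x/3.75+195,y/3.75+130)
def sp(x,y): return (x/4+210,y/4+125)
def fit(own,w):
    own,w=np.array(own)[:,:2],np.array(w)[:,:2];a=own-own.mean(0);b=w-w.mean(0)
    yaw=np.arctan2((a[:,0]*b[:,1]-a[:,1]*b[:,0]).sum(),(a*b).sum())
    R=np.array([[np.cos(yaw),-np.sin(yaw)],[np.sin(yaw),np.cos(yaw)]]);t=w.mean(0)-R@own.mean(0)
    return yaw,t,R,(own@R.T+t-w)*1000
E
python3 - <<'E'
from h import *
own=[(.07,.0),(.07,-.14),(-.07,-.14),(-.07,.0),(-.07,.14)]
w=[plane("top",tp(*p),z) for p,z in(((303,68),.088),((522,108),.088),((483,322),.088),((268,285),.088),((52,237),.080))]
yaw,t,R,r=fit(own,w);print("yaw",yaw,"t",t,"res",r.round(1).tolist())
inv=lambda p:np.r_[R.T@(p[:2]-t),p[2]].round(4)
k,e=tri(tp(409,184),sp(381,264));print("knob",k,e,inv(k))
print("knob@116",inv(plane("top",tp(409,184),.116)))
for a in((255,345),(465,385)):print("blue back top",inv(plane("top",tp(*a),.079)))
for a in((130,352),(303,463)):print("blue outer top side",inv(plane("side",sp(*a),.079)))
for n,a,b in(("lid free left",(50,130),(95,52)),("hinge right",(302,60),(360,213)),("free right",(272,178),(240,124))):
    p,e=tri(tp(*a),sp(*b));print(n,inv(p),e)
for n,a,z in(("cap",(612,375),.118),("cup rim",(103,352),.09),("timer",(520,533),.014)):
    p=plane("top",tp(*a),z);print(n,p,inv(p))
E
```

```text
yaw -0.19634511269056057 t [ 0.62170248 -0.21557297] res [[0.6, -2.0], [0.1, -1.5], [-1.0, -3.1], [2.7, 2.1], [-2.4, 4.5]]
knob [ 0.6079603 -0.290116   0.1157488] 0.0011540991744691522 [ 0.0011 -0.0758  0.1157]
knob@116 [ 0.0005 -0.0754  0.116 ]
blue back top [-0.1092 -0.0016  0.079 ]
blue back top [-0.1089 -0.1334  0.079 ]
blue outer top side [-0.117  -0.0034  0.079 ]
blue outer top side [-0.1189 -0.1343  0.079 ]
lid free left [-0.0213  0.1346  0.1785] 0.0042783231260209754
hinge right [0.0749 0.0038 0.0841] 0.0007993137442318028
free right [-0.0266  0.0051  0.1811] 0.0013682424170478053
cap [ 0.49018653 -0.40727956  0.118     ] [-0.0916 -0.2137  0.118 ]
cup rim [ 0.50885216 -0.10262082  0.09      ] [-0.1327  0.0888  0.09  ]
timer [ 0.40021203 -0.36669112  0.014     ] [-0.1878 -0.1914  0.014 ]
```

Call:
servo_tool --commands "0 0 -0.1565 0 0 0 0; 0 0 0 -28 -44 -10 0; 0 0 0 -28 -44 -10 0; 0 0 0 -28 -44 -10 0; 0 0 0 -28 -44 -10 0"

```text
time_s: 0.72
eef_pos: [0.2746, 0.3433, 0.2713]
eef_rot: [-0.0, 0.098, 0.995, -0.0]
wrist_force: [1.0, 0.2, 0.0]
opening: 0.003
grasp_force: 0.0
```

Call:
servo_tool --commands "0 0 0 -28 -44 -10 0; 0 0 0 -28 -44 0 0; 0 0 0 -28 -44 0 0; 0 0 0 -14 -54 0 0; 0 0 0 -14 -54 0 0"

```text
time_s: 1.35
eef_pos: [0.337, 0.086, 0.2811]
eef_rot: [0.0, 0.098, 0.995, -0.0]
wrist_force: [0.4, -0.3, 0.7]
opening: -0.002
grasp_force: 0.0
```

```bash
cat >> h.py <<'E'
yaw,t=-.1963,np.array([.6217,-.2156]);R=np.array([[np.cos(yaw),-np.sin(yaw)],[np.sin(yaw),np.cos(yaw)]])
inv=lambda p:np.r_[R.T@(np.array(p)[:2]-t),p[2]].round(4)
def st():
    o=get_obs();print(round(o["time_s"],2),"own mm",(inv(o["eef_pos"])*1000).round(1),"q",np.round(o["eef_rot"],3),"F",np.round(o["wrist_force"],1),"op",round(o["opening"],3))
E
python3 -c "from h import *;st()"
```

```text
1.35 own mm [-338.   240.3  281.1] q [ 0.     0.098  0.995 -0.   ] F [ 0.4 -0.3  0.7] op -0.002
```

Call:
servo_tool --commands "0 0 0 -20 -56 0 0; 0 0 0 -20 -56 0 0; 0 0 0 -20 -56 0 0; 0 0 0 -56 0 0 0; 0 0 0 -56 0 0 0"

```text
time_s: 1.98
eef_pos: [0.4741, -0.1131, 0.2812]
eef_rot: [0.0, 0.101, 0.995, -0.0]
wrist_force: [0.6, 0.2, 0.7]
opening: -0.001
grasp_force: 0.0
```

Call:
servo_tool --commands "0 0 0 -56 0 10 0; 0 0 0 -56 0 20 0; 0 0 0 -56 0 20 0; 0 0 0 0 0 20 0; 0 0 0 0 0 10 0"

```text
time_s: 2.6
eef_pos: [0.6364, -0.1432, 0.1987]
eef_rot: [-0.002, 0.098, 0.995, 0.001]
wrist_force: [-0.7, -0.1, -0.2]
opening: -0.0
grasp_force: 0.0
```

```bash
python3 -c "from h import *;st()"
```

```text
2.6 own mm [  0.3  73.8 198.7] q [-0.002  0.098  0.995  0.001] F [-0.7 -0.1 -0.2] op -0.0
```

Call:
servo_tool --commands "0 0 0 -8 -2 19 0; 0 0 0 0 0 10 0; 0 0 0 6 0 6 0; 0 0 0 6 0 6 0; 0 0 0 5 0 6 0"

```text
time_s: 3.22
eef_pos: [0.6283, -0.144, 0.1547]
eef_rot: [0.0, 0.098, 0.995, -0.0]
wrist_force: [0.1, 0.9, 0.7]
opening: -0.001
grasp_force: 0.3
```

Call:
servo_tool --commands "0 0 0 4 0 6 0; 0 0 0 5 0 7 0; 0 0 0 4 0 7 0; 0 0 0 3 0 7 0; 0 0 0 3 0 7 0"

```text
time_s: 3.85
eef_pos: [0.6097, -0.1402, 0.1197]
eef_rot: [-0.0, 0.098, 0.995, 0.0]
wrist_force: [0.1, 0.7, 0.2]
opening: 0.002
grasp_force: 0.2
```

```bash
python3 -c "
from h import *;st()
im=camera('side');x0,y0,x1,y1=ROI['side'];cv2.imwrite('pics/s1.png',cv2.resize(im[y0-60:y1,x0-20:x1+20],None,fx=2.8,fy=2.8))"
```

```text
3.85 own mm [-26.5  71.6 119.7] q [-0.     0.098  0.995  0.   ] F [0.1 0.7 0.2] op 0.002
```

View pics/s1.png

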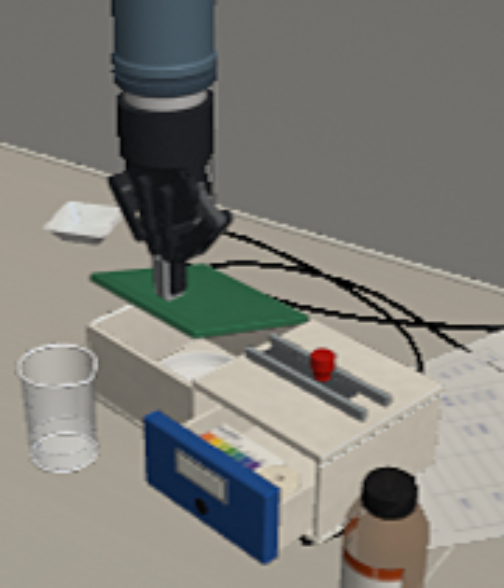

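The fingertip at (170,290) is pressing the lid, which is now partly down, and the chest and neighbours have not moved. I'll continue pressing.

Call:
servo_tool --commands "0 0 0 3 0 7 0; 0 0 0 2 0 7 0; 0 0 0 2 0 7 0; 0 0 0 1 0 6 0; 0 0 0 0 0 3 0"

```text
time_s: 4.53
eef_pos: [0.6017, -0.1386, 0.0897]
eef_rot: [-0.0, 0.098, 0.995, 0.0]
wrist_force: [-0.7, -0.5, 0.3]
opening: -0.001
grasp_force: 0.2
```

Call:
servo_tool --commands "0 0 0 0 0 1 0; 0 0 0 0 0 1 0; 0 0 0 0 0 0 0"

```text
time_s: 4.9
eef_pos: [0.6022, -0.1388, 0.0884]
eef_rot: [0.0, 0.098, 0.995, -0.0]
wrist_force: [0.3, 0.7, 0.4]
opening: 0.006
grasp_force: 0.0
```

Call:
servo_tool --commands "0 0 0 0 0 1 0; 0 0 0 0 0 1 0; 0 0 0 0 0 0 0"

```text
time_s: 5.28
eef_pos: [0.6024, -0.1388, 0.088]
eef_rot: [0.0, 0.098, 0.995, -0.0]
wrist_force: [-3.5, 0.7, 10.4]
opening: 0.002
grasp_force: 5.1
```

Call:
servo_tool --commands "0 0 0 0 0 1 0; 0 0 0 0 0 0 0"

```text
time_s: 5.52
eef_pos: [0.6024, -0.1388, 0.0878]
eef_rot: [0.0, 0.098, 0.995, -0.0]
wrist_force: [-8.0, 2.8, 15.5]
opening: -0.004
grasp_force: 8.1
```

Call:
servo_tool --commands "0 0 0 0 0 -30 0; 0 0 0 0 0 -35 0; 0 0 0 30 -46 0 0; 0 0 0 40 -47 0 0; 0 0 0 56 -47 0 0"

```text
time_s: 6.15
eef_pos: [0.4593, -0.2476, 0.1507]
eef_rot: [0.001, 0.098, 0.995, -0.001]
wrist_force: [-0.2, -0.8, -0.3]
opening: -0.0
grasp_force: 0.0
```

```bash
python3 -c "
from h import *;st()
im=camera('side');x0,y0,x1,y1=ROI['side'];cv2.imwrite('pics/s2.png',cv2.resize(im[y0-60:y1,x0-20:x1+20],None,fx=2.8,fy=2.8))"
```

```text
6.15 own mm [-153.   -63.   150.7] q [ 0.001  0.098  0.995 -0.001] F [-0.2 -0.8 -0.3] op -0.0
```

View pics/s2.png

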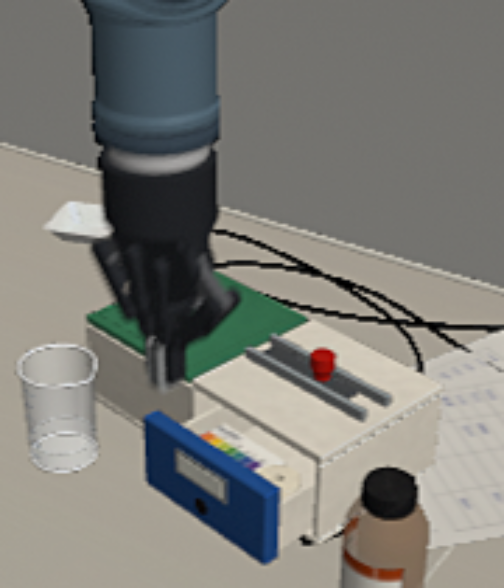

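The lid lies flat and the chest, beaker and bottle are unmoved (knob still at (321,358)). Next the tip goes down in front of the drawer and pushes.

Call:
servo_tool --commands "0 0 0 0 0 35 0; 0 0 0 0 0 35 0; 0 0 0 0 0 33 0; 0 0 0 -8 0 0 0; 0 0 0 -8 0 0 0"

```text
time_s: 6.82
eef_pos: [0.4775, -0.2501, 0.0486]
eef_rot: [0.001, 0.099, 0.995, -0.001]
wrist_force: [-0.2, -0.1, -0.3]
opening: -0.001
grasp_force: 0.0
```

Call:
servo_tool --commands "0 0 0 -5 0 0 0; 0 0 0 -5 0 0 0; 0 0 0 -5 0 0 0; 0 0 0 -5 0 0 0; 0 0 0 -5 0 0 0"

```text
time_s: 7.45
eef_pos: [0.5009, -0.2544, 0.0474]
eef_rot: [-0.0, 0.099, 0.995, -0.0]
wrist_force: [-2.2, 0.2, 1.7]
opening: -0.002
grasp_force: 1.1
```

```bash
python3 -c "from h import *;st()"
```

```text
7.45 own mm [-110.9  -61.6   47.4] q [-0.     0.099  0.995 -0.   ] F [-2.2  0.2  1.7] op -0.002
```

Call:
servo_tool --commands "0 0 0 -3 0 0 0; 0 0 0 -3 0 0 0; 0 0 0 -2 0 0 0; 0 0 0 -1 0 0 0; 0 0 0 0 0 0 0"

```text
time_s: 8.07
eef_pos: [0.5096, -0.256, 0.0473]
eef_rot: [0.0, 0.098, 0.995, 0.0]
wrist_force: [-1.2, -0.4, 0.8]
opening: 0.002
grasp_force: 0.4
```

```bash
python3 -c "from h import *;st()"
```

```text
8.07 own mm [-102.1  -61.5   47.3] q [0.    0.098 0.995 0.   ] F [-1.2 -0.4  0.8] op 0.002
```

Call:
servo_tool --commands "0 0 0 -1 0 0 0; 0 0 0 -1 0 0 0; 0 0 0 -1 0 0 0; 0 0 0 0 0 0 0"

```text
time_s: 8.57
eef_pos: [0.5125, -0.2566, 0.0472]
eef_rot: [0.0, 0.098, 0.995, 0.0]
wrist_force: [-1.0, 0.1, -0.2]
opening: -0.001
grasp_force: 0.7
```

```bash
python3 -c "
from h import *;st()
im=camera('side');x0,y0,x1,y1=ROI['side'];cv2.imwrite('pics/s3.png',cv2.resize(im[y0+40:y1,x0+20:x1+20],None,fx=5,fy=5))"
```

```text
8.57 own mm [-99.1 -61.5  47.2] q [0.    0.098 0.995 0.   ] F [-1.   0.1 -0.2] op -0.001
```

View pics/s3.png

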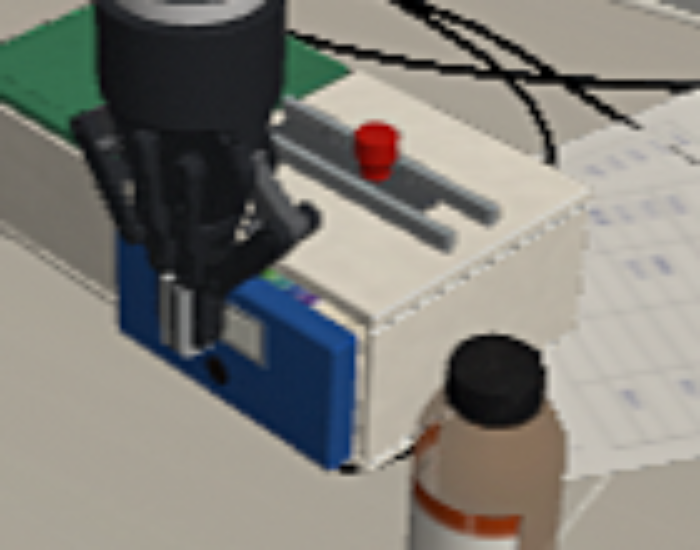

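The drawer is nearly home, with a narrow slit left at (360,390). I'll continue in 1 mm steps and watch the force.

Call:
servo_tool --commands "0 0 0 -1 0 0 0; 0 0 0 -1 0 0 0; 0 0 0 0 0 0 0"

```text
time_s: 9.0
eef_pos: [0.5144, -0.257, 0.0472]
eef_rot: [0.0, 0.098, 0.995, 0.0]
wrist_force: [-1.9, -0.7, -0.2]
opening: 0.003
grasp_force: 0.7
```

Call:
servo_tool --commands "0 0 0 -1 0 0 0; 0 0 0 -1 0 0 0; 0 0 0 0 0 0 0"

```text
time_s: 9.38
eef_pos: [0.5152, -0.2571, 0.0472]
eef_rot: [-0.001, 0.098, 0.995, 0.0]
wrist_force: [-7.0, 0.3, 3.5]
opening: 0.002
grasp_force: 3.7
```

Call:
servo_tool --commands "0 0 0 -1 0 0 0; 0 0 0 0 0 0 0"

```text
time_s: 9.62
eef_pos: [0.5152, -0.2572, 0.0472]
eef_rot: [-0.002, 0.098, 0.995, 0.0]
wrist_force: [-12.7, 0.3, 6.9]
opening: -0.003
grasp_force: 5.9
```

The force rises with no travel, so the drawer is home. I'll back off, rise and check.

Call:
servo_tool --commands "0 0 0 20 0 0 0; 0 0 0 20 0 0 0; 0 0 0 0 0 -40 0; 0 0 0 0 0 -50 0; 0 0 0 0 0 -40 0"

```text
time_s: 10.25
eef_pos: [0.479, -0.25, 0.1797]
eef_rot: [0.001, 0.098, 0.995, -0.001]
wrist_force: [0.7, -0.4, 0.0]
opening: 0.001
grasp_force: 0.0
```

```bash
python3 -c "
from h import *;st()
im=camera('side');x0,y0,x1,y1=ROI['side'];cv2.imwrite('pics/s4.png',cv2.resize(im[y0+20:y1+10,x0-20:x1+20],None,fx=4,fy=4))
c=blob(im,'red',ROI['side']);M=cv2.moments(c);print(M['m10']/M['m00'],M['m01']/M['m00'])
cv2.imwrite('pics/t4full.png',camera('top'))"
```

```text
10.25 own mm [-133.3  -61.6  179.7] q [ 0.001  0.098  0.995 -0.001] F [ 0.7 -0.4  0. ] op 0.001
304.62467191601047 194.66404199475065
```

View pics/s4.png

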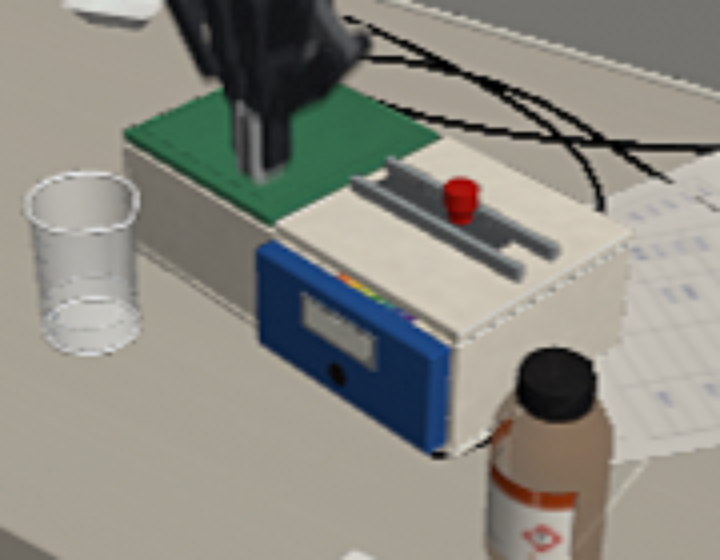

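The lid is flat and the blue front is near the chest, but a coloured strip is still visible at (375,298). I'll measure the front's position in both views against the start.

```bash
python3 - <<'E'
from h import *
s=camera("side");t=cv2.imread("pics/t4full.png")
s0=cv2.imread("pics/side0.png");t0=cv2.imread("pics/top0.png")
for n,a,b in(("side",s0,s),("top",t0,t)):
    for im in(a,b):
        c=blob(im,"blue",ROI[n]);print(n,cv2.contourArea(c),cv2.approxPolyDP(cv2.convexHull(c),1.5,True)[:,0].tolist())
# lower right outer corner etc from the s4 crop
q=lambda x,y:(x/4+190,y/4+145)
for nm,p,z in(("outer top R",(432,348),.079),("outer top L",(258,248),.079),("back top R",(449,342),.079),("deck FR",(458,343),.088),("deck FL",(277,222),.088)):
    print(nm,inv(plane("side",q(*p),z)))
d=np.vstack([cv2.resize(t[150:255,235:345],None,fx=5,fy=5,interpolation=2)]);cv2.imwrite("pics/t4.png",cv2.convertScaleAbs(d,alpha=1.6))
E
```

```text
side 1272.5 [[242, 213], [247, 212], [277, 228], [289, 239], [287, 264], [283, 265], [243, 237]]
side 1255.5 [[299, 256], [294, 256], [255, 230], [255, 206], [258, 205], [289, 222], [301, 232]]
top 252.0 [[318, 235], [317, 238], [279, 231], [263, 227], [263, 223], [316, 233]]Traceback (most recent call last):
  File "<stdin>", line 6, in <module>
  File "h.py", line 17, in blob
    c=max(cv2.findContours(k,0,2)[0],key=cv2.contourArea);return c
ValueError: max() iterable argument is empty
```

```bash
python3 - <<'E'
from h import *
for a,b,z in(((242,213),(255,206),.079),((283,265),(294,256),.013),((289,239),(301,232),.079),((243,237),(255,230),.013)):
    print(inv(plane("side",a,z)),inv(plane("side",b,z)))
q=lambda x,y:(x/4+190,y/4+145)
for nm,p,z in(("outer top R",(432,348),.079),("outer top L",(258,248),.079),("back top R",(449,342),.079),("deck FR",(458,343),.088),("deck FL",(277,222),.088)):
    print(nm,inv(plane("side",q(*p),z)))
E
```

```text
[-0.1178 -0.0027  0.079 ] [-0.0793 -0.0024  0.079 ]
[-0.1194 -0.1288  0.013 ] [-0.0824 -0.1252  0.013 ]
[-0.1102 -0.1349  0.079 ] [-0.0763 -0.1361  0.079 ]
[-0.1171 -0.0022  0.013 ] [-0.0801 -0.0019  0.013 ]
outer top R [-0.0806 -0.1319  0.079 ]
outer top L [-0.0827 -0.0045  0.079 ]
back top R [-0.0708 -0.1345  0.079 ]
deck FR [-0.0772 -0.1458  0.088 ]
deck FL [-0.0667 -0.0029  0.088 ]
```

The front moved about 37 mm and its back edge lies at own x ≈ -71, so it rests against the face. The strip is only the slit under the deck. Next is the bolt.

Call:
servo_tool --commands "0 0 0 -45 -18 0 0; 0 0 0 -45 -18 0 0; 0 0 0 -43 -15 0 0; 0 0 0 0 0 30 0; 0 0 0 0 0 20 0"

```text
time_s: 11.02
eef_pos: [0.5976, -0.3248, 0.1237]
eef_rot: [-0.002, 0.098, 0.995, 0.001]
wrist_force: [0.1, -0.2, 0.0]
opening: 0.0
grasp_force: 0.0
```

```bash
python3 -c "
from h import *;camera('side');camera('side');st()"
```

```text
11.12 own mm [  -4.  -111.1  122.5] q [-0.003  0.098  0.995  0.002] F [ 0.4  0.1 -0.5] op 0.003
```

Call:
servo_tool --commands "0 0 0 -4 0 10 0; 0 0 0 0 0 9 0; 0 0 0 0 0 0 0; 0 0 0 0 0 0 0"

```text
time_s: 11.62
eef_pos: [0.6026, -0.3268, 0.1088]
eef_rot: [0.0, 0.098, 0.995, -0.0]
wrist_force: [-0.6, -0.7, 0.2]
opening: 0.004
grasp_force: 0.0
```

```bash
python3 -c "
from h import *;st()"
```

```text
11.62 own mm [   2.9 -112.7  108.8] q [ 0.     0.098  0.995 -0.   ] F [-0.6 -0.7  0.2] op 0.004
```

Call:
servo_tool --commands "0 0 0 2 0 6 0; 0 0 0 0 4 0 0; 0 0 0 0 5 0 0; 0 0 0 0 5 0 0; 0 0 0 0 5 0 0"

```text
time_s: 12.25
eef_pos: [0.6043, -0.3075, 0.1025]
eef_rot: [0.0, 0.098, 0.995, -0.0]
wrist_force: [-0.3, -1.8, -0.4]
opening: -0.001
grasp_force: 0.8
```

Call:
servo_tool --commands "0 0 0 0 5 0 0; 0 0 0 0 5 0 0; 0 0 0 0 5 0 0; 0 0 0 0 5 0 0; 0 0 0 0 5 0 0"

```text
time_s: 12.88
eef_pos: [0.6093, -0.2828, 0.1024]
eef_rot: [0.0, 0.098, 0.995, -0.0]
wrist_force: [0.6, -1.5, -0.5]
opening: 0.0
grasp_force: 0.8
```

```bash
python3 -c "
from h import *;st();im=camera('side');c=blob(im,'red',ROI['side']);M=cv2.moments(c);print(M['m10']/M['m00'],M['m01']/M['m00'],cv2.contourArea(c))
print(inv(plane('side',(M['m10']/M['m00'],M['m01']/M['m00']),.107)),inv(plane('side',(304.62,194.66),.107)))"
```

```text
12.88 own mm [  0.9 -68.3 102.4] q [ 0.     0.098  0.995 -0.   ] F [ 0.6 -1.5 -0.5] op 0.0
294.16666666666663 189.8108108108108 37.0
[-0.0015 -0.0466  0.107 ] [ 0.0002 -0.076   0.107 ]
```

Call:
servo_tool --commands "0 0 0 0 4 0 0; 0 0 0 0 4 0 0; 0 0 0 0 3 0 0; 0 0 0 0 1 0 0; 0 0 0 0 1 0 0"

```text
time_s: 13.55
eef_pos: [0.6116, -0.2703, 0.1023]
eef_rot: [-0.0, 0.098, 0.995, -0.0]
wrist_force: [0.3, -1.5, 1.2]
opening: 0.004
grasp_force: 0.8
```

Call:
servo_tool --commands "0 0 0 0 1 0 0; 0 0 0 0 1 0 0; 0 0 0 0 0 0 0"

```text
time_s: 13.92
eef_pos: [0.612, -0.2683, 0.1023]
eef_rot: [-0.0, 0.098, 0.995, 0.0]
wrist_force: [0.3, -1.5, 0.6]
opening: -0.002
grasp_force: 0.6
```

Call:
servo_tool --commands "0 0 0 0 1 0 0; 0 0 0 0 1 0 0; 0 0 0 0 0 0 0"

```text
time_s: 14.3
eef_pos: [0.6122, -0.2675, 0.1024]
eef_rot: [0.0, 0.099, 0.995, -0.001]
wrist_force: [-0.7, -6.5, 0.0]
opening: -0.0
grasp_force: 2.8
```

Call:
servo_tool --commands "0 0 0 0 1 0 0; 0 0 0 0 0 0 0"

```text
time_s: 14.55
eef_pos: [0.6122, -0.2674, 0.1024]
eef_rot: [0.0, 0.099, 0.995, -0.001]
wrist_force: [-0.9, -7.8, -1.3]
opening: -0.001
grasp_force: 4.0
```

Call:
servo_tool --commands "0 0 0 0 -15 0 0; 0 0 0 0 -15 0 0; 0 0 0 0 0 -50 0; 0 0 0 30 0 -60 0; 0 0 0 50 0 0 0"

```text
time_s: 15.18
eef_pos: [0.5326, -0.2823, 0.2141]
eef_rot: [0.005, 0.098, 0.995, -0.003]
wrist_force: [0.5, 0.3, -0.7]
opening: 0.002
grasp_force: 0.0
```

Call:
servo_tool --commands "0 0 0 55 0 0 0; 0 0 0 55 0 0 0; 0 0 0 55 0 0 0; 0 0 0 0 0 0 0"

```text
time_s: 15.68
eef_pos: [0.3654, -0.2461, 0.2076]
eef_rot: [-0.001, 0.1, 0.995, 0.001]
wrist_force: [0.3, -0.5, 0.2]
opening: 0.002
grasp_force: 0.0
```

```bash
python3 - <<'E'
from h import *
st();s=camera("side");t=camera("top")
for n,im,z in(("side",s,.107),("top",t,.116)):
    try:
        c=blob(im,"red",ROI[n]);M=cv2.moments(c);p=(M['m10']/M['m00'],M['m01']/M['m00']);print(n,inv(plane(n,p,z)),cv2.contourArea(c))
    except ValueError: print(n,"hidden")
a=cv2.resize(s[120:290,190:380],None,fx=3,fy=3,interpolation=2)
cv2.imwrite("pics/f.png",a)
E
```

```text
15.68 own mm [-245.4  -79.8  207.6] q [-0.001  0.1    0.995  0.001] F [ 0.3 -0.5  0.2] op 0.002
side [ 0.0021 -0.0312  0.107 ] 57.5
top [-0.0005 -0.0304  0.116 ] 39.5
```

View pics/f.png

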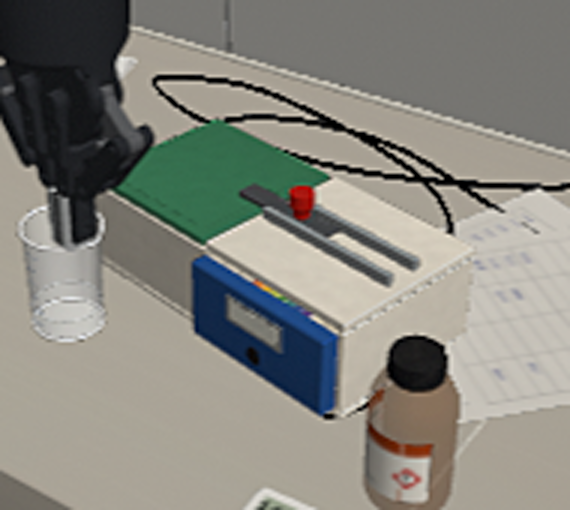

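The knob is at own y ≈ -30.5, the end stop, and the bolt lies over the flat lid at (262,195). One last numeric check of the drawer in the unobstructed top view before handing in.

```bash
python3 - <<'E'
from h import *
t=camera("top");t0=cv2.imread("pics/top0.png")
for im in(t0,t):
    c=blob(im,"blue",(255,195,330,245));b=c[:,0]
    print(cv2.contourArea(c),cv2.minAreaRect(c))
    for u in(275,290,305):
        v=b[abs(b[:,0]-u)<=2][:,1];
        if len(v):print(u,v.min(),v.max(),"back",inv(plane("top",(u,v.min()-.5),.079)),"outer low",inv(plane("top",(u,v.max()+.5),.05)))
E
```

```text
252.0 ((290.18463134765625, 230.49099731445312), (56.2927360534668, 5.776025295257568), 11.944175720214844)
275 224 230 back [-0.1074 -0.0296  0.079 ] outer low [-0.1199 -0.033   0.05  ]
290 228 233 back [-0.1099 -0.0654  0.079 ] outer low [-0.1201 -0.0693  0.05  ]
305 231 237 back [-0.1101 -0.1007  0.079 ] outer low [-0.1227 -0.1059  0.05  ]
262.0 ((292.97589111328125, 215.01580810546875), (56.08741760253906, 5.914673805236816), 11.768289566040039)
275 208 214 back [-0.0704 -0.0226  0.079 ] outer low [-0.0821 -0.0259  0.05  ]
290 211 217 back [-0.0706 -0.0583  0.079 ] outer low [-0.0823 -0.0625  0.05  ]
305 215 220 back [-0.0733 -0.0943  0.079 ] outer low [-0.0826 -0.099   0.05  ]
```

The back of the drawer front lies at own x ≈ -71, so it is home, and the yaw is unchanged (11.9° to 11.8°).

```bash
python3 -c "from bench import *;print(hand_in())"
```

```text
the job is handed in; nothing more can be done
None
```

The job is handed in: lid pressed flat, drawer pushed home, then the bolt slid left to its end stop over the lid, at about 16 of the 53 s, with the chest not visibly shifted and the bottle, beaker and timer never touched.

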